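# Lift the deep peg bucket off its forks

## Robot

A 6-joint arm with a two-finger parallel gripper is mounted at the origin on the work surface. World frame = base frame: x ahead of the robot, y to its left, z up, the work surface at z = 0. Lengths are in m, angles in rad, forces in N, time in s.
With the tool pointing down it reaches from about 0.425 to 0.95 m from the base axis. Payload 3.5 kg.
Tool frame: the origin (TCP) lies at the very end of the fingers, on their centre line; the grasp point (between the pads) lies 19 mm behind it (ctrl.grip_point_offset is the distance from the TCP to the grasp point, in m); z points along the fingers, y is the line along which they close (so a half turn about z gives the same grasp; the last joint's range is limited). The gripper opens to 85 mm and grips with 20 to 120 N. Pads are 22 mm wide; open, the fingers measure 114 mm over their backs; the gripper's body (76 mm by 85 mm) begins 54 mm behind the grasp point. The pads swing forward as they close: fully open they stand 13 mm farther back than shut.
Start: joints at [1.07, 0.286, 1.577, -0, 1.279, -0.15], TCP at [0.232, 0.634, 0.231] pointing down, gripper open.
Joint ranges: [-2.77, 2.77], [-0.9, 2.22], [0.21, 2.48], [-1.53, 4.67], [0.24, 2.81], [-2.84, 2.84]. Speed limits (rad/s): [2.79, 2.79, 3.14, 3.14, 3.14, 3.14].

## Interface

Orientations are given as a unit quaternion [x, y, z, w].
In Python, from plant import ctrl gives the robot as it stands. The module is installed in compiled form; this text tells all that it offers.
- The arm moves only by the shell command python3 -m pendant 'ROWS' [OPENING] [FORCE]. ROWS is JSON, a list of rows, each an object of numbers: "dx", "dy", "dz": the shift along the tool's x, y, z in cm; "twist": the turn about the tool's z in degrees. A call has 1 to 10 rows; each row is the pose to reach, as a shift and turn from the pose commanded when the call began, along the tool's axes at that moment; what a row does not reach only later rows make up. A row lasts 1/8 s, in which the tool goes at most 62.5 mm and 10.7 degrees, less where a joint would pass 70% of its speed; a pose out of reach is approached as far as the arm can. A call with a gripper value outside its range is refused whole. OPENING is the opening in per cent of the stroke, from 0 (shut) to 100 (fully open), set as the call begins (- or left out, the last holds). The fingers move at their own pace and stop on an object; FORCE is the grip in N (left out, the last holds). Time passes only in rows, so rows that repeat a pose let the fingers close. It gives the time, the measured TCP pose, the force, the opening and the grip force at its end, in the units of the state.
- ctrl.get_state(): the state, without advancing time (a new reading comes with each control period).
- ctrl.read_camera(name): name is "side" or "top"; returns a dict with "img" (384x512x3 uint8, red, green, blue), "depth" (384x512 float32, m along the optical axis (not along the pixel's ray), 0 where there is no reading), "camera_matrix" (3x3 intrinsics, pixels), "xyz" and "rotation" of the camera in the world. Camera axes: x right, y up, looking along -z (the intrinsics and any distortion apply to the point x, -y, -z); pixel columns grow to the right and rows downward; lengths in m; the calibration is good to about 2 mm. A picture is of the moment at which its call begins.
- ctrl.sign_off(): hands the job in; it is judged then, once.
The state is a dict: "time": time; "qpos": joint angles; "dq": joint speeds; "joint_efforts": joint torques, N m; "eef_pos": TCP position; "tcp_rot": TCP orientation; "contact_force": force on the tool from outside, world axes, zero at the start; "wrist_torque": the same for the moment, N m; "opening": opening from 0.0 (shut) to 1.0 (fully open); "finger_force": force on a finger pad.
Only numpy, scipy, OpenCV 4.12 (cv2) and the standard library are available. Lean on these libraries where they do the work, as an engineer would, in place of code of your own. Each camera call takes 0.05 s, during which the arm holds its last target. There are 200 camera calls.

## Task

Two steel tip-buckets for violin fittings hang by their side pins in V-forked stands on the bench. Lift the deep one out of its forks by the bar above it, keeping it upright so that it neither swings nor catches, and stand it gently in the middle of the round cork mat before letting go. Leave the shallow bucket hanging in its own stand.

Things in the scene. Friction and masses are not known exactly. Their poses are not given: they have to be found in the camera images.
- deep_bucket_mid (a point): Deep round steel bucket, loose, 85 mm deep, 70 mm across, base 58, under 0.45 kg. Point on its axis half-way up (42.5 mm over its underside); z up, y along pins and handle. Handle to pinch from above: rigid wooden bar 12 mm thick in x, 62 long in y, 14 high, centre 82.5 mm above the point, 40 over the rim. Pins 8 mm round, 17.5 mm above the point, 65 mm out each side; it swings freely on them.
- deep_stand: Fixed stand of the deep bucket. Wooden base 110 x 124 x 12 mm, origin at its underside's centre on the bench, z up, y along the pins. Two uprights, inner faces at y = +-42 mm, with open V forks on top (tips 115 mm over the bench, 30 mm apart in x). The pins rest 100 mm over the bench; a straight lift of 25 mm frees them, 140 mm carries the bucket over all stands and handles.
- mat_top (a point): Fixed round cork mat lying on the bench, 124 mm across, 6 mm thick. Point: centre of its upper face, z up.
- shallow_bucket_mid (a point): Shallow steel bucket, to be left alone: 45 mm deep, 86 mm across, loose, hanging by its pins in a like fixed stand of its own (base 110 x 140 mm) under a like handle bar (its top 156 mm over the bench). Point on its axis half-way up, 22.5 mm over its underside; z up, y along the pins.
Things that resemble listed ones, but are neither listed nor needed, are in the scene too. What is shaped like the part that bears deep_bucket_mid but purple or yellow is not meant.

How it is judged:
By the outcome, as a careful person would: the job done as asked, in the order asked, and still so for the second after the job is handed in, with the robot touching nothing.
It also fails if it takes over 53 s, if anything falls off the work surface, if the arm or the gripper's body presses on something with over 40 N, if the wrist force passes 120 N, or if a joint passes its speed limit or range.

## Working session

There is one attempt and no reset: what is moved stays moved. The work goes in short steps, Python scripts to look and compute and a shell command to move; the robot and the scene stay as the last step left them, time stands still between calls to the robot, and variables do not carry over. Pictures are saved under pics/ and viewed, at most 10 in all, crops included, and the job is handed in when it is done.

```bash
mkdir -p pics; cat > h.py <<'E'
import numpy as np, cv2
from plant import ctrl
def cam(n):
    c=ctrl.read_camera(n); return c
def pts(c):
    K=np.array(c["camera_matrix"]);R=np.array(c["rotation"])
    if R.shape!=(3,3):
        from scipy.spatial.transform import Rotation as Ro
        R=Ro.from_quat(R).as_matrix()
    v,u=np.mgrid[0:384,0:512];d=c["depth"]
    P=np.stack([(u-K[0,2])/K[0,0]*d,-(v-K[1,2])/K[1,1]*d,-d],-1)
    return P@R.T+np.array(c["xyz"])
E
python3 - <<'E'
from h import *
for n in("top","side"):
    c=cam(n);np.savez("c_"+n,**c)
    cv2.imwrite(f"pics/{n}0.png",cv2.resize(c["img"][:,:,::-1],(800,600)))
    print(n,{k:np.round(v,3).tolist() for k,v in c.items() if k not in("img","depth")})
print(ctrl.get_state())
E
```

```text
top {'camera_matrix': [[349.052, 0.0, 253.869], [0.0, 349.052, 193.424], [0.0, 0.0, 1.0]], 'xyz': [0.325, -0.083, 0.922], 'rotation': [-0.073, 0.077, 0.738, -0.666]}
side {'camera_matrix': [[414.583, 0.0, 259.398], [0.0, 414.583, 188.653], [0.0, 0.0, 1.0]], 'xyz': [0.108, -0.735, 0.829], 'rotation': [0.371, -0.107, -0.255, 0.886]}
{'time': 0.1, 'qpos': array([ 1.06999477e+00,  2.87106613e-01,  1.57807770e+00,  2.25593927e-05,
        1.27859054e+00, -1.49979557e-01]), 'dq': array([-0.00029477, -0.00202329, -0.00463151,  0.00044049,  0.00174102,
       -0.00026526]), 'joint_efforts': array([ 1.76080348e-04, -4.07300270e+01, -2.93696755e+01, -1.60293298e-04,
        3.46713889e-03,  1.08593778e-05]), 'eef_pos': array([0.23163486, 0.63336132, 0.2300403 ]), 'tcp_rot': array([ 1.74515952e-01,  9.84653742e-01, -1.03039539e-03, -3.59033590e-04]), 'contact_force': array([-1.32596723e-03, -1.50561246e+00, -5.19959916e-01]), 'wrist_torque': array([-0.02992134,  0.02216539, -0.00753057]), 'finger_force': 0.0, 'opening': 0.9996186344725476}
```

View pics/top0.png

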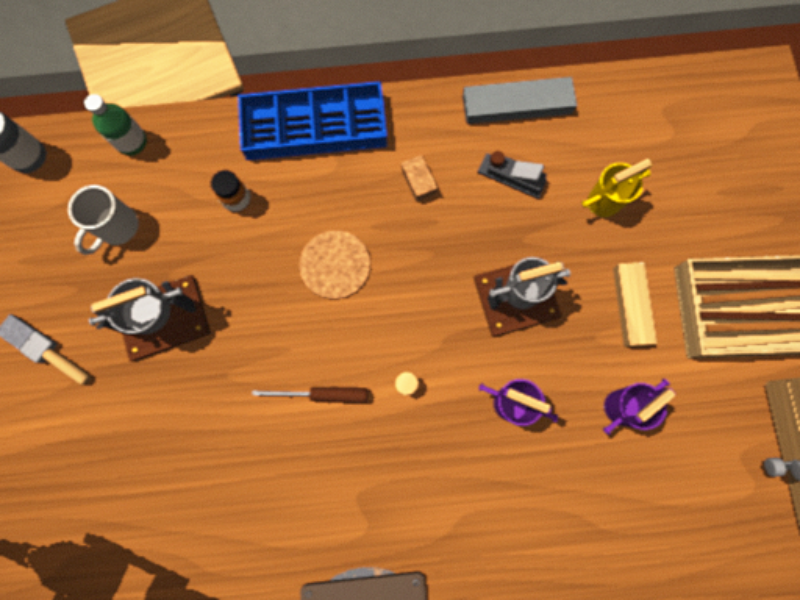

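View pics/side0.png

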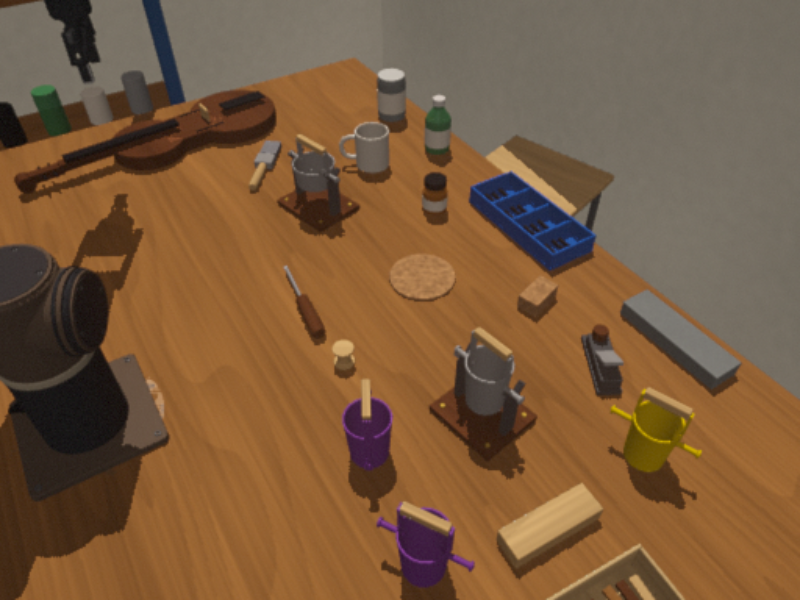

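The top view shows two steel buckets in stands, at (140,308) and (530,285). Purple ones are at (522,402) and (638,408), a yellow one is at (615,190), and the mat is at (335,264). In the side view the steel bucket at (487,380) looks deep and the one at (315,172) looks shallow. I'll confirm that with a crop and the handle heights.

```bash
python3 - <<'E'
from h import *
t=np.load("c_top.npz");s=np.load("c_side.npz")
a=cv2.resize(s["img"][195:300,265:355,::-1],(514,600),interpolation=cv2.INTER_CUBIC)
b=cv2.resize(s["img"][80:150,170:240,::-1],(286,286),interpolation=cv2.INTER_CUBIC)
o=np.zeros((600,800,3),np.uint8);o[:,:514]=a;o[:286,514:]=b
cv2.imwrite("pics/crop1.png",o)
for n,c in(("top",t),("side",s)):
    P=pts(c).reshape(-1,3);col=c["img"].reshape(-1,3).astype(int)
    ok=(c["depth"].ravel()>0)
    # bench
    for lo,hi,zr in(((.4,-.40),(.65,-.1),(.155,.19)),((.3,.15),(.75,.55),(.143,.175))):
        m=ok&(P[:,0]>lo[0])&(P[:,0]<hi[0])&(P[:,1]>lo[1])&(P[:,1]<hi[1])&(P[:,2]>zr[0])&(P[:,2]<zr[1])
        Q=P[m]
        if len(Q)<5: print(n,len(Q));continue
        (cx,cy),wh,an=cv2.minAreaRect((Q[:,:2]*1000).astype(np.float32))
        w,V=np.linalg.eigh(np.cov(Q[:,:2].T)); 
        print(n,len(Q),Q.mean(0).round(4),"rect",round(cx,1),round(cy,1),np.round(wh,1),round(an,1),"axis",V[:,1].round(3),"z",np.percentile(Q[:,2],[5,50,95]).round(3))
T=pts(t)
for u,v in((530,270),(120,300),(335,264),(400,480),(500,310),(640,180),(345,300)):
    print((u,v),T[int(v*.64),int(u*.64)].round(3))
# mat by colour
for n,c,uv in(("top",t,(335,264)),("side",s,(422,277))):
    P=pts(c);x,y=int(uv[0]*.64),int(uv[1]*.64)
    hsv=cv2.cvtColor(c["img"],cv2.COLOR_RGB2HSV);print(hsv[y,x],hsv[y+30,x+10])
    z=P[...,2];m=((z>.003)&(z<.012)).astype(np.uint8)
    k,l,st,ce=cv2.connectedComponentsWithStats(m)
    i=l[y,x];Q=P[l==i];print(n,i,st[i],Q.mean(0).round(4),cv2.minEnclosingCircle((Q[:,:2]*1000).astype(np.float32)))
E
```

```text
top 185 [ 0.5105 -0.3015  0.1699] rect 511.6 -303.8 [11.9 69.3] 10.1 axis [-0.163  0.987] z [0.162 0.171 0.173]
top 248 [0.5364 0.3025 0.1531] rect 537.2 305.2 [13.2 85.8] 14.4 axis [-0.248  0.969] z [0.146 0.155 0.157]
side 240 [ 0.5135 -0.3107  0.1692] rect 515.0 -307.0 [13.6 70. ] 9.7 axis [-0.178  0.984] z [0.16  0.171 0.174]
side 119 [0.5391 0.2974 0.1527] rect 539.6 302.9 [15.  89.9] 13.5 axis [-0.264  0.965] z [0.145 0.154 0.159]
(530, 270) [ 0.539 -0.315  0.08 ]
(120, 300) [0.534 0.303 0.155]
(335, 264) [0.604 0.003 0.004]
(400, 480) [ 0.231 -0.074  0.002]
(500, 310) [ 0.49  -0.272  0.013]
(640, 180) [ 0.669 -0.515  0.086]
(345, 300) [ 0.536 -0.008  0.002]
[ 16 147 241] [ 14 187 202]
top 973 [ 191  147   46   44 1466] [0.6014 0.0034 0.0058] ((603.5713500976562, 2.8396408557891846), 63.154911041259766)
[ 14 137 169] [ 14 167 147]
side 1578 [248 162  44  31 989] [ 0.6034 -0.001   0.007 ] ((603.2166748046875, 4.776269912719727), 66.1454086303711)
```

View pics/crop1.png

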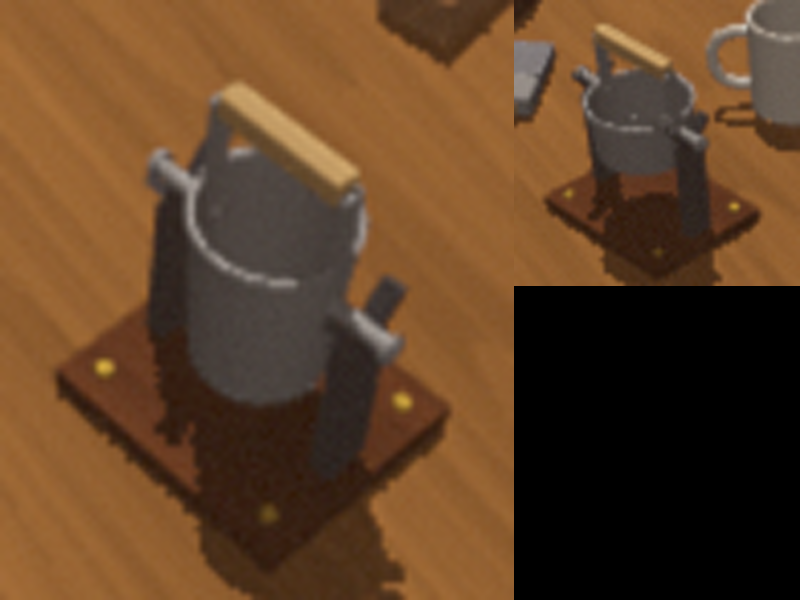

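Left crop: a tall deep steel bucket, bar at (285,140), bar top 171 mm over the bench (172 expected). Right crop: the shallow one, bar top 155 mm. So the deep bucket is the one at about (0.513, -0.306), its bar turned about 10° from y. I'll move around the base towards it.

```bash
python3 -m pendant '[{"dx":-5,"dy":-4,"dz":-3,"twist":6},{"dx":-40,"dy":-31.5,"dz":-5,"twist":30},{"dx":-40,"dy":-31.5,"dz":-5,"twist":30},{"dx":-40,"dy":-31.5,"dz":-5,"twist":30},{"dx":-40,"dy":-31.5,"dz":-5,"twist":30},{"dx":-40,"dy":-31.5,"dz":-5,"twist":30},{"dx":-40,"dy":-31.5,"dz":-5,"twist":30},{"dx":-40,"dy":-31.5,"dz":-5,"twist":30},{"dx":-40,"dy":-31.5,"dz":-5,"twist":30},{"dx":-40,"dy":-31.5,"dz":-5,"twist":30}]' 100 60
cat >> h.py <<'E'
from scipy.spatial.transform import Rotation as Ro
def go(x,y,z,yaw=None):
    s=ctrl.get_state();R=Ro.from_quat(s["tcp_rot"]).as_matrix();d=R.T@(np.array([x,y,z])-s["eef_pos"])
    cur=np.degrees(np.arctan2(R[1,1],R[0,1]))
    print("t",s["time"],"pos",s["eef_pos"].round(4),"yaw",cur.round(2),"zax",R[:,2].round(3),"cm",(d*100).round(2),"twist",None if yaw is None else round(cur-yaw,1),"F",s["contact_force"].round(1),"op",round(s["opening"],3),"ff",round(s["finger_force"],1))
E
python3 -c "from h import *;go(.513,-.3055,.25,9.8)"
```

```text
time: 1.35
eef_pos: [0.4994, 0.2001, 0.2808]
tcp_rot: [0.424, 0.906, -0.0, -0.001]
contact_force: [0.3, -0.0, -0.0]
opening: 1.003
finger_force: 0.0
t 1.35 pos [0.4994 0.2001 0.2808] yaw 39.78 zax [-0.001  0.    -1.   ] cm [-39.73 -31.3    3.06] twist 30.0 F [ 0.3 -0.  -0. ] op 1.003 ff 0.0
```

```bash
python3 -m pendant '[{"dx":-39.7,"dy":-31.3,"dz":3,"twist":30},{"dx":-39.7,"dy":-31.3,"dz":3,"twist":30},{"dx":-39.7,"dy":-31.3,"dz":3,"twist":30},{"dx":-39.7,"dy":-31.3,"dz":3,"twist":30},{"dx":-39.7,"dy":-31.3,"dz":3,"twist":30},{"dx":-39.7,"dy":-31.3,"dz":3,"twist":30},{"dx":-39.7,"dy":-31.3,"dz":3,"twist":30},{"dx":-39.7,"dy":-31.3,"dz":3,"twist":30},{"dx":-39.7,"dy":-31.3,"dz":3,"twist":30},{"dx":-39.7,"dy":-31.3,"dz":3,"twist":30}]'
python3 - <<'E'
from h import *
go(.513,-.3055,.25,9.8)
for n,(a,b,c2,d) in(("side",(150,320,240,390)),("top",(110,260,260,430))):
    c=cam(n);np.savez("d_"+n,**c)
    cv2.imwrite(f"pics/{n}1.png",cv2.resize(c["img"][a:b,c2:d,::-1],None,fx=3,fy=3,interpolation=cv2.INTER_CUBIC))
s=np.load("d_side.npz");P=pts(s).reshape(-1,3)
m=(s["depth"].ravel()>0)&(abs(P[:,0]-.513)<.06)&(abs(P[:,1]+.306)<.06)&(P[:,2]>.155)&(P[:,2]<.185)
Q=P[m];print(len(Q),Q.mean(0),cv2.minAreaRect((Q[:,:2]*1000).astype(np.float32)))
E
```

```text
time: 2.6
eef_pos: [0.5143, -0.3031, 0.2507]
tcp_rot: [0.643, 0.766, 0.0, -0.001]
contact_force: [-0.5, -0.2, 0.9]
opening: 0.998
finger_force: 0.0
t 2.6 pos [ 0.5143 -0.3031  0.2507] yaw 9.97 zax [-0.001  0.002 -1.   ] cm [-0.21 -0.17  0.07] twist 0.2 F [-0.5 -0.2  0.9] op 0.998 ff 0.0
242 [ 0.51354433 -0.31043811  0.16917591] ((514.9669189453125, -307.5058288574219), (13.482572555541992, 69.22531127929688), 10.241411209106445)
```

View pics/side1.png

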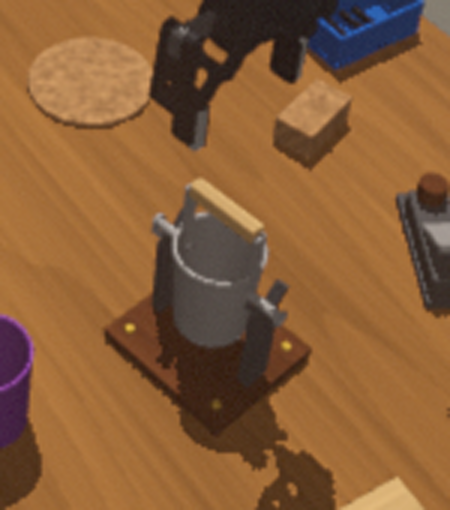

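The open fingers hang straddling the deep bucket's bar (crop (225,205)), and it is still upright. I'll go down to the bar.

```bash
python3 -m pendant '[{"dz":0},{"dz":2.5},{"dz":5},{"dz":7},{"dz":8.5},{"dz":9.5},{"dz":9.5},{"dz":9.5}]'
python3 -c "from h import *;go(.513,-.3055,.146,9.8)"
```

```text
t 2.7 pos [ 0.5144 -0.3024  0.2513] yaw 10.05 zax [-0.     0.001 -1.   ] cm [-0.29 -0.19 10.52] twist 0.2 F [-0.5 -1.2  0.5] op 1.002 ff 0.0$[0]: bad value
```

```bash
python3 -m pendant '[{"dx":-0.2,"dy":-0.1,"dz":2.5},{"dx":-0.2,"dy":-0.1,"dz":5},{"dx":-0.2,"dy":-0.1,"dz":7},{"dx":-0.2,"dy":-0.1,"dz":8.5},{"dx":-0.2,"dy":-0.1,"dz":9.5},{"dx":-0.2,"dy":-0.1,"dz":10.2},{"dx":-0.2,"dy":-0.1,"dz":10.4},{"dx":-0.2,"dy":-0.1,"dz":10.4}]'
python3 - <<'E'
from h import *
go(.513,-.3055,.146,9.8)
c=cam("side");cv2.imwrite("pics/side2.png",cv2.resize(c["img"][150:320,240:390,::-1],None,fx=3.5,fy=3.5,interpolation=cv2.INTER_CUBIC))
E
```

```text
t 2.7 pos [ 0.5144 -0.3024  0.2513] yaw 10.05 zax [-0.     0.001 -1.   ] cm [-0.29 -0.19 10.52] twist 0.2 F [-0.5 -1.2  0.5] op 1.002 ff 0.0$[0]: bad value
```

View pics/side2.png

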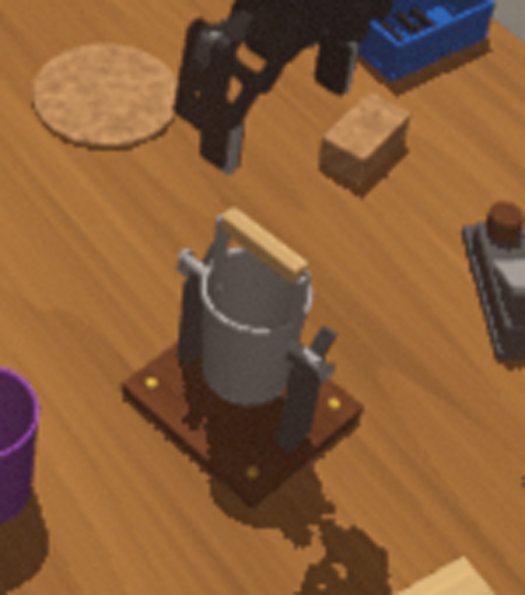

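The arm hasn't moved because the call was refused. All four keys seem to be required.

```bash
python3 -m pendant '[{"dx":-0.2,"dy":-0.1,"dz":2.5,"twist":0},{"dx":-0.2,"dy":-0.1,"dz":5,"twist":0},{"dx":-0.2,"dy":-0.1,"dz":7,"twist":0},{"dx":-0.2,"dy":-0.1,"dz":8.5,"twist":0},{"dx":-0.2,"dy":-0.1,"dz":9.5,"twist":0},{"dx":-0.2,"dy":-0.1,"dz":10.2,"twist":0},{"dx":-0.2,"dy":-0.1,"dz":10.4,"twist":0},{"dx":-0.2,"dy":-0.1,"dz":10.4,"twist":0}]'
python3 - <<'E'
from h import *
go(.513,-.3055,.146,9.8)
c=cam("side");cv2.imwrite("pics/side3.png",cv2.resize(c["img"][150:320,240:390,::-1],None,fx=3.5,fy=3.5,interpolation=cv2.INTER_CUBIC))
E
```

```text
time: 3.75
eef_pos: [0.5134, -0.3071, 0.1477]
tcp_rot: [0.644, 0.765, -0.0, 0.0]
contact_force: [0.2, 1.1, -0.0]
opening: 1.0
finger_force: 0.0
t 3.75 pos [ 0.5134 -0.3071  0.1477] yaw 9.89 zax [ 0.001 -0.    -1.   ] cm [ 0.17 -0.01  0.17] twist 0.1 F [ 0.2  1.1 -0. ] op 1.0 ff 0.0
```

View pics/side3.png

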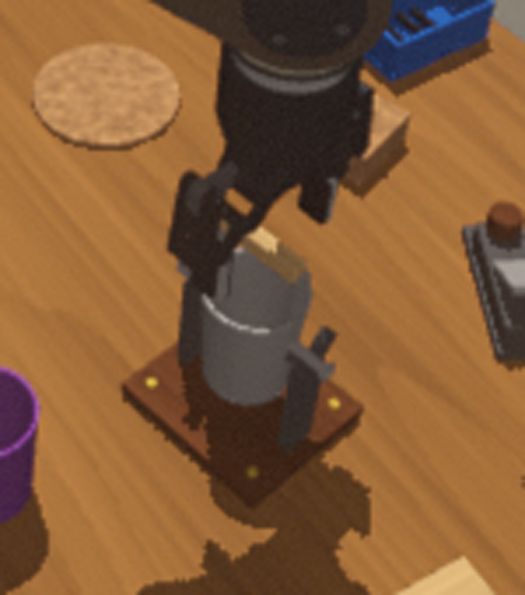

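The open fingers straddle the bar (near 255,240) and nothing has been touched. I'll close gently.

```bash
python3 -m pendant '[{"dx":0,"dy":0,"dz":0.1,"twist":0},{"dx":0,"dy":0,"dz":0.1,"twist":0},{"dx":0,"dy":0,"dz":0.1,"twist":0},{"dx":0,"dy":0,"dz":0.1,"twist":0},{"dx":0,"dy":0,"dz":0.1,"twist":0},{"dx":0,"dy":0,"dz":0.1,"twist":0},{"dx":0,"dy":0,"dz":0.1,"twist":0},{"dx":0,"dy":0,"dz":0.1,"twist":0},{"dx":0,"dy":0,"dz":0.1,"twist":0},{"dx":0,"dy":0,"dz":0.1,"twist":0}]' 0 60
```

```text
time: 5.05
eef_pos: [0.5135, -0.3069, 0.1466]
tcp_rot: [0.643, 0.765, 0.0, 0.0]
contact_force: [2.6, 0.4, 1.5]
opening: 0.129
finger_force: 60.5
```

```bash
python3 -m pendant '[{"dx":0,"dy":0,"dz":-0.3,"twist":0},{"dx":0,"dy":0,"dz":-0.8,"twist":0},{"dx":0,"dy":0,"dz":-1.4,"twist":0},{"dx":0,"dy":0,"dz":-2,"twist":0},{"dx":0,"dy":0,"dz":-2.7,"twist":0},{"dx":0,"dy":0,"dz":-3.5,"twist":0},{"dx":0,"dy":0,"dz":-4.5,"twist":0},{"dx":0,"dy":0,"dz":-5.3,"twist":0},{"dx":0,"dy":0,"dz":-6,"twist":0},{"dx":0,"dy":0,"dz":-6,"twist":0}]'
python3 - <<'E'
from h import *
go(.603,.0035,.31)
c=cam("side");cv2.imwrite("pics/side4.png",cv2.resize(c["img"][110:320,230:400,::-1],None,fx=2.8,fy=2.8,interpolation=cv2.INTER_CUBIC))
E
```

```text
time: 6.3
eef_pos: [0.5136, -0.3072, 0.2073]
tcp_rot: [0.643, 0.765, -0.0, 0.001]
contact_force: [0.2, -0.0, -3.7]
opening: 0.127
finger_force: 59.9
t 6.3 pos [ 0.5136 -0.3072  0.2073] yaw 9.9 zax [ 0.001 -0.001 -1.   ] cm [ 29.05  14.16 -10.29] twist None F [ 0.2 -0.  -3.7] op 0.127 ff 59.9
```

View pics/side4.png

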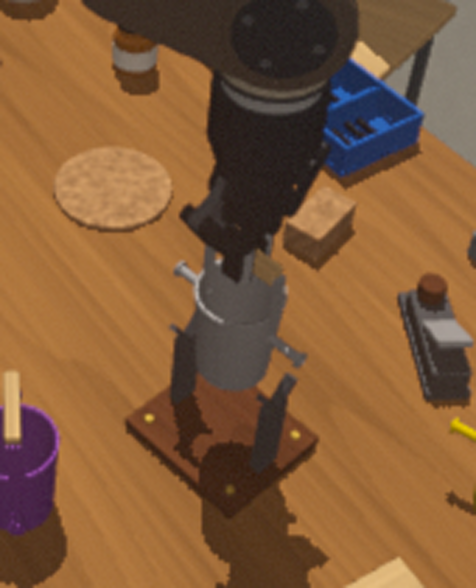

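The bucket hangs upright and free of the forks (pins at (185,272) and (292,352), well above the fork tips). I'll raise it further, then carry it over the mat.

```bash
python3 -m pendant '[{"dx":0,"dy":0,"dz":-1.5,"twist":0},{"dx":0,"dy":0,"dz":-3.5,"twist":0},{"dx":0,"dy":0,"dz":-5.5,"twist":0},{"dx":0,"dy":0,"dz":-7.3,"twist":0},{"dx":0.5,"dy":0.25,"dz":-8.2,"twist":0},{"dx":1.5,"dy":0.7,"dz":-8.5,"twist":0},{"dx":3,"dy":1.5,"dz":-8.5,"twist":0},{"dx":5,"dy":2.4,"dz":-8.5,"twist":0},{"dx":7,"dy":3.4,"dz":-8.5,"twist":0},{"dx":9,"dy":4.4,"dz":-8.5,"twist":0}]'
python3 -m pendant '[{"dx":2,"dy":1,"dz":0,"twist":0},{"dx":4,"dy":2,"dz":0,"twist":0},{"dx":6.5,"dy":3.2,"dz":0,"twist":0},{"dx":9,"dy":4.4,"dz":0,"twist":0},{"dx":11.5,"dy":5.6,"dz":0,"twist":0},{"dx":14,"dy":6.8,"dz":0,"twist":0},{"dx":16.3,"dy":8,"dz":0,"twist":0},{"dx":18.2,"dy":8.9,"dz":0,"twist":0},{"dx":19.4,"dy":9.5,"dz":0,"twist":0},{"dx":19.8,"dy":9.7,"dz":0,"twist":0}]'
python3 -c "from h import *;go(.603,.002,.115)"
```

```text
time: 7.6
eef_pos: [0.5414, -0.2085, 0.2909]
tcp_rot: [0.643, 0.766, 0.0, -0.0]
contact_force: [0.1, 0.2, -4.0]
opening: 0.126
finger_force: 59.9
time: 8.85
eef_pos: [0.6027, 0.0019, 0.2912]
tcp_rot: [0.643, 0.766, -0.0, -0.0]
contact_force: [-0.3, -0.9, -3.3]
opening: 0.123
finger_force: 59.9
t 8.85 pos [0.6027 0.0019 0.2912] yaw 9.96 zax [-0. -0. -1.] cm [1.000e-02 4.000e-02 1.762e+01] twist None F [-0.3 -0.9 -3.3] op 0.123 ff 59.9
```

Lower to about 15 mm above contact, then check.

```bash
python3 -m pendant '[{"dx":0,"dy":0,"dz":1.5,"twist":0},{"dx":0,"dy":0,"dz":3.5,"twist":0},{"dx":0,"dy":0,"dz":6,"twist":0},{"dx":0,"dy":0,"dz":8.5,"twist":0},{"dx":0,"dy":0,"dz":11,"twist":0},{"dx":0,"dy":0,"dz":13.2,"twist":0},{"dx":0,"dy":0,"dz":15,"twist":0},{"dx":0,"dy":0,"dz":16,"twist":0},{"dx":0,"dy":0,"dz":16.3,"twist":0},{"dx":0,"dy":0,"dz":16.3,"twist":0}]'
python3 - <<'E'
from h import *
go(.603,.002,.1126)
o=np.zeros((600,800,3),np.uint8)
for i,(n,(a,b,c2,d)) in enumerate((("side",(100,220,220,320)),("top",(110,230,165,265)))):
    c=cam(n);np.savez("e_"+n,**c)
    o[:480,i*400:i*400+400]=cv2.resize(c["img"][a:b,c2:d,::-1],(400,480),interpolation=cv2.INTER_CUBIC)
cv2.imwrite("pics/near.png",o)
E
```

```text
time: 10.1
eef_pos: [0.603, 0.001, 0.1288]
tcp_rot: [0.643, 0.765, 0.0, 0.0]
contact_force: [-0.5, 0.8, -3.5]
opening: 0.126
finger_force: 59.9
t 10.1 pos [0.603  0.001  0.1288] yaw 9.9 zax [ 0.001 -0.    -1.   ] cm [0.1  0.01 1.62] twist None F [-0.5  0.8 -3.5] op 0.126 ff 59.9
```

View pics/near.png

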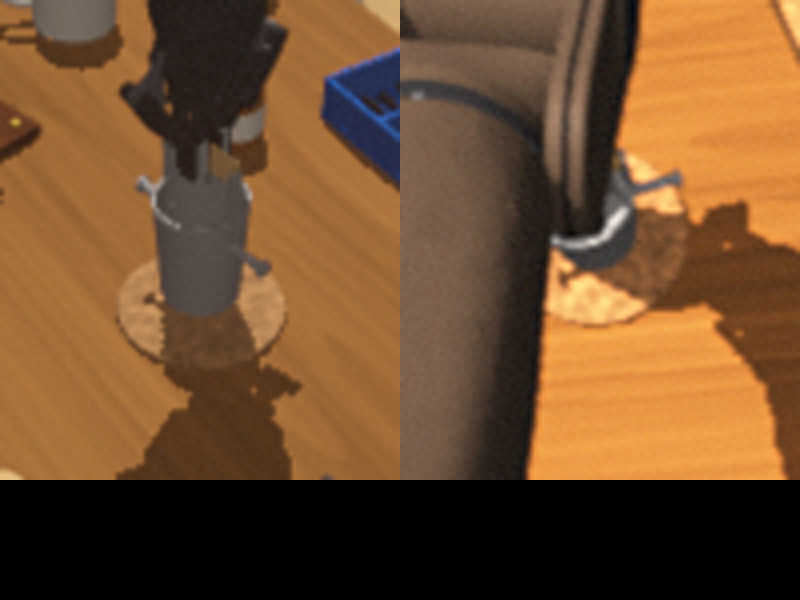

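The bucket is upright over the mat. Its base is at (200,300) against the mat centre at (203,312), and the remaining 16 mm of drop accounts for the gap. I'll lower it slowly to contact.

```bash
python3 -m pendant '[{"dx":0,"dy":0,"dz":0.4,"twist":0},{"dx":0,"dy":0,"dz":0.8,"twist":0},{"dx":0,"dy":0,"dz":1.1,"twist":0},{"dx":0,"dy":0,"dz":1.25,"twist":0},{"dx":0,"dy":0,"dz":1.35,"twist":0},{"dx":0,"dy":0,"dz":1.4,"twist":0},{"dx":0,"dy":0,"dz":1.4,"twist":0}]'
python3 -m pendant '[{"dx":0,"dy":0,"dz":0.05,"twist":0},{"dx":0,"dy":0,"dz":0.1,"twist":0},{"dx":0,"dy":0,"dz":0.1,"twist":0}]'
```

```text
time: 11.08
eef_pos: [0.6027, 0.0011, 0.1144]
tcp_rot: [0.643, 0.765, 0.0, 0.0]
contact_force: [0.0, 0.1, -3.9]
opening: 0.124
finger_force: 59.8
time: 11.45
eef_pos: [0.6026, 0.0011, 0.1133]
tcp_rot: [0.643, 0.765, -0.0, -0.0]
contact_force: [0.6, 0.1, -4.4]
opening: 0.129
finger_force: 59.8
```

```bash
python3 -m pendant '[{"dx":0,"dy":0,"dz":0.05,"twist":0},{"dx":0,"dy":0,"dz":0.1,"twist":0},{"dx":0,"dy":0,"dz":0.1,"twist":0}]'|sed -n 2,4p
python3 -m pendant '[{"dx":0,"dy":0,"dz":0.03,"twist":0},{"dx":0,"dy":0,"dz":0.06,"twist":0},{"dx":0,"dy":0,"dz":0.06,"twist":0}]'|sed -n 2,4p
```

```text
eef_pos: [0.603, 0.0011, 0.1129]
tcp_rot: [0.643, 0.765, 0.0, 0.0]
contact_force: [0.5, 0.4, -0.3]
eef_pos: [0.6033, 0.001, 0.1128]
tcp_rot: [0.643, 0.765, 0.001, 0.001]
contact_force: [0.1, 1.1, 2.8]
```

The mat now carries the bucket. I'll release, then back straight up.

```bash
python3 -m pendant '[{"dx":0,"dy":0,"dz":-0.04,"twist":0},{"dx":0,"dy":0,"dz":-0.04,"twist":0},{"dx":0,"dy":0,"dz":-0.04,"twist":0},{"dx":0,"dy":0,"dz":-0.04,"twist":0},{"dx":0,"dy":0,"dz":-0.04,"twist":0},{"dx":0,"dy":0,"dz":-0.04,"twist":0}]' 60
python3 -m pendant '[{"dx":0,"dy":0,"dz":-0.5,"twist":0},{"dx":0,"dy":0,"dz":-1.5,"twist":0},{"dx":0,"dy":0,"dz":-3,"twist":0},{"dx":0,"dy":0,"dz":-5,"twist":0},{"dx":0,"dy":0,"dz":-8,"twist":0},{"dx":0,"dy":0,"dz":-11,"twist":0},{"dx":0,"dy":0,"dz":-14,"twist":0},{"dx":0,"dy":0,"dz":-16,"twist":0},{"dx":0,"dy":0,"dz":-17,"twist":0},{"dx":0,"dy":0,"dz":-17,"twist":0}]'
python3 - <<'E'
from h import *
go(.603,.002,.1126)
c=cam("side");P=pts(c).reshape(-1,3)
cv2.imwrite("pics/after.png",cv2.resize(c["img"][:,:,::-1],(800,600)))
m=(c["depth"].ravel()>0)&(abs(P[:,0]-.603)<.06)&(abs(P[:,1]-.003)<.06)&(P[:,2]>.12)&(P[:,2]<.15)
Q=P[m];print(len(Q),np.percentile(Q[:,2],95),cv2.minAreaRect((Q[:,:2]*1000).astype(np.float32)))
E
```

```text
time: 12.95
eef_pos: [0.6026, 0.0011, 0.1121]
tcp_rot: [0.643, 0.765, -0.0, -0.0]
contact_force: [0.9, 0.5, 0.7]
opening: 0.599
finger_force: 0.0
time: 14.2
eef_pos: [0.6027, 0.0011, 0.2826]
tcp_rot: [0.643, 0.765, 0.0, 0.0]
contact_force: [-0.7, -0.3, -0.5]
opening: 0.6
finger_force: 0.0
t 14.2 pos [0.6027 0.0011 0.2826] yaw 9.9 zax [ 0.001 -0.    -1.   ] cm [ 0.09  0.03 17.  ] twist None F [-0.7 -0.3 -0.5] op 0.6 ff 0.0
141 0.1403305640801915 ((603.5235595703125, 0.3997993469238281), (15.301030158996582, 69.10253143310547), 8.93708324432373)
```

View pics/after.png

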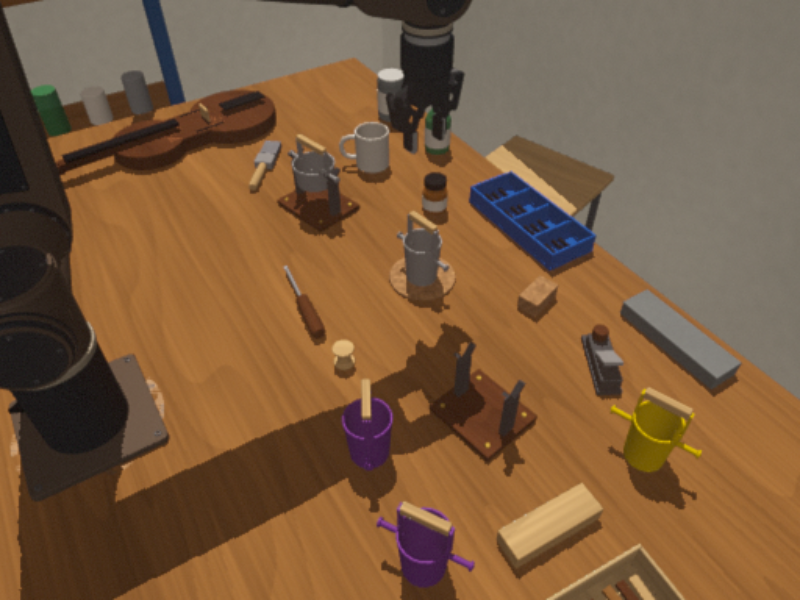

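The bucket stands upright on the mat at (422,260). Its bar centre is about 4 mm from the mat centre seen by the same camera. The shallow bucket at (315,170) is untouched, and the gripper is clear.

```bash
python3 -c "from plant import ctrl;print(ctrl.sign_off())"
```

```text
the job is handed in; nothing more can be done
None
```

The deep bucket stands upright on the cork mat, about 4 mm off centre as measured; the shallow bucket was not touched, the gripper is clear, and the job was handed in at about 14 s.

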